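# Close the probe clamp and start its thread-forming screw

### The arm

A 6-joint arm with a two-finger parallel gripper is mounted at the origin on a cart in front of the work surface, level with it; the furniture and walls round the work are solid. World frame = base frame: x ahead of the robot, y to its left, z up, the work surface at z = 0. Lengths are in m, angles in rad, forces in N, time in s.
With the tool pointing down it reaches from about 0.375 to 0.9 m from the base axis. Payload 3.1 kg.
Tool frame: the origin (TCP) lies at the very end of the fingers, on their centre line; the grasp point (between the pads) lies 19 mm behind it; z points along the fingers, y is the direction in which the jaws open and shut (so a half turn about z gives the same grasp; the last joint's range is limited). The gripper opens to 87 mm and grips with 3 to 60 N. Pads are 19 mm wide; open, the fingers measure 117 mm over their backs; the gripper's body (75 mm by 190 mm) begins 51 mm behind the grasp point.
Start: joints at [-1.411, 0.527, 1.433, -0, 1.181, -0.178], TCP at [0.208, -0.589, 0.186] pointing down, gripper open.
Joint ranges: [-3.08, 3.08], [-0.75, 2.2], [0.22, 2.44], [-1.43, 4.57], [0, 2.65], [-2.85, 2.85]. Speed limits (rad/s): [2.79, 2.79, 3.14, 3.14, 3.14, 3.14].

### API

Orientations are given as a unit quaternion [x, y, z, w].
In Python, from rig import robot gives the robot as it stands. The module is installed in compiled form; this text tells all that it offers.
- The arm moves only by the tool carry_out, never from a script. Its argument "series" is a list of rows, each a list of 7 numbers: the shift along the tool's x, y, z in mm, then the turn, a rotation vector about the tool's x, y, z in degrees, then the gripper command: -1 is shut, 1 is fully open, values between are in proportion. In form: [[tx, ty, tz, rx, ry, rz, claw], ...]. A call has 1 to 8 rows; each row is the pose to reach, as a shift and turn from the pose measured when the call began, along the tool's axes at that moment; what a row does not reach only later rows make up. A row lasts 1/8 s, in which the tool goes at most 62.5 mm and 10.7 degrees, less where a joint would pass 70% of its speed; a pose out of reach is approached as far as the arm can. A call with a gripper value outside its range is refused whole. The fingers move at their own pace and stop on an object; "force" is the grip in N (left out, the last holds). Time passes only in rows, so rows that repeat a pose let the fingers close. It gives the time, the measured TCP pose, the force and the opening at its end, in the units of the state.
- robot.get_obs(): the state, without advancing time (a new reading comes with each control period).
- robot.camera(name): name is "scene" or "top" or "wrist"; returns a dict with "pixels" (420x560x3 uint8, red, green, blue), "fx", "fy", "cx", "cy" (pixels), "k1" (the pictures are not rectified: a ray, as slopes to the right and down, at radius r is drawn at 1 + k1 r^2 times it, then the intrinsics apply), "position" and "attitude" of the camera in the world. Camera axes: x right, y down, z forward; pixel columns grow to the right and rows downward; lengths in m; the calibration is good to about 2 mm. A picture is of the moment at which its call begins. There is no depth.
- robot.hand_in(): hands the job in, once; it reports no verdict.
The state is a dict: "time": time; "q": joint angles; "joint_velocities": joint speeds; "joint_torque": joint torques, N m; "position": TCP position; "tool_rot": TCP orientation; "ft_force": force on the tool from outside, world axes, zero at the start; "moment": the same for the moment, N m; "grip_width": finger opening in m.
Only numpy, scipy, OpenCV 4.12 (cv2) and the standard library are available. Lean on these libraries where they do the work, as an engineer would, in place of code of your own. Each camera call takes 0.05 s, during which the arm holds its last target.

### The job

Close the open front clamp of the probe rail beside the roaster: of the two loose top halves, take the one whose grooves fit the thick and the thin probe tube, and set it on the tubes so that it sits flat on the bottom half. Its sprung knob screw cuts its own thread in the plain pilot hole: press the knob down firmly while turning it clockwise until it bites and stays down by itself, then keep turning until its collar is snug on the clamp, and let go. Leave the other top half where it lies.

Things in the scene. Friction and masses are not known exactly. Their poses are not given: they have to be found in the camera images.
- pilot_hole (a point): Mouth of the plain pilot hole in the open front bottom half of the fixed probe rail, mid parting face, 32 mm above the counter; z up, x along the tubes away from the robot. Bottom half: x -19..19, y -35..46 mm. A closed clamp like it stands 142 mm further along x, knob top 75 mm above the counter. When closed, half_18_8_center is 11 mm straight above this point, axes parallel and the same way.
- tube_18 (a point): Axis of the thick steel tube (18 mm) over the bottom half, level with the parting face, 26 mm to +y of pilot_hole; the tube lies half sunk in its groove, fixed, stands 9 mm above the face and runs 62 mm from here towards the robot.
- tube_8 (a point): Axis of the thin steel tube (8 mm) over the bottom half, level with the parting face, 21 mm to -y of pilot_hole; half sunk, fixed, stands 4 mm above the face and runs 78 mm from here towards the robot.
- rail_lug (a point): Foot of one of four small lugs at the corners of the bottom half (x +-21, y +41 and -30 mm from pilot_hole). They stand 10 mm above the parting face, lean outwards by 20 degrees to guide the top half in from up to 3 mm off, and keep the top half from sliding along the tubes by more than about 1 mm.
- half_18_8_center (a point): The top half that fits, grey polymer, lying upright. Middle block 36 (x) x 26 (y) x 22 mm high with the knob screw; this point is on the screw axis 11 mm above the flat underside; x along the grooves, z up. Large saddle at +y, small at -y, each ending in a foot: y -35..46 mm. Grip the block's plain front and back faces, 36 mm apart, from 4 mm above the underside up. 0.13 to 0.25 kg.
- half_18_8_groove (a point): Middle of the matching half's large groove (for the 18 mm tube) at its underside, 26 mm to +y of the screw axis; the small groove (8 mm tube) is 21 mm to -y. The saddle over the large groove is 15 mm high, over the small one 10 mm.
- half_8_8_center (a point): The other top half, not needed: same material, block and knob, but alike on both sides, with two equal small saddles (8 mm tubes at y +21 and -21), y -35..35 mm. This point: on its screw axis, 11 mm above its underside.
- knob_18_8_grip (a point): Round black fluted torque-limiting knob of the matching half, 30 mm across; at snug it slips on its screw (0.18 N m), so overturning does no harm. This point is on its axis. The gripping part reaches 7 mm below and 8 mm above it; below is a neck and a 24 mm collar whose underside is 13 mm below this point. The point is 47 mm above the underside of the half when sprung up, 35 mm when screwed home.
- roaster: The dark blue two-barrel roaster to the right, fixed, not part of the job. The wooden handles of its two trays stick out towards the robot, 200 to 250 mm above the counter, to about 0.45 m from the robot's base in x, at y -0.26 and -0.43 m: pass above or short of them. Origin under its middle.
- knob_18_8 (a joint): How far that knob has gone down, m: 0 sprung up, 0.012 collar on the clamp. Spring: 5.5 N up at 0, 8.5 N at 0.012. On the clamp, the thread meets the hole after 0.005 to 0.008 and stops; pressing alone or turning alone does nothing. Pressed with 10 to 15 N and turned clockwise it sinks 10 mm a turn, bites (stays down when let go) from about 0.008, then follows its thread without pressing.
- turn_18_8 (a joint): Angle of that knob's screw in its half, rad, growing clockwise seen from above, unlimited; it keeps its angle when let go. From the start to snug takes about 3 to 5 rad of turning while pressed, so several grasps; it stops growing when snug.

How it is judged:
On the way:
1. the matching top half sits flat on the bottom half, over both tubes, its large groove on the thick tube (x of half_18_8_center in the frame of pilot_hole between -0.002 and 0.002 m and y of half_18_8_center in the frame of pilot_hole between -0.002 and 0.002 m and z of half_18_8_center in the frame of pilot_hole between 0.0095 and 0.0125 m and angle between the x axis of half_18_8_center and the x axis of pilot_hole, either way round below 0.06 rad and angle between half_18_8_center's own z axis and vertical below 0.05 rad), for 0.2 s.
At the end, for the whole second after the job is handed in: Matching half flat on the bottom half: centred within 2 mm over the pilot hole, height within 1.5 mm, within 0.06 rad of the tubes, tilt under 0.05 rad; its knob stays down unaided, at rest, collar within 1 mm of the clamp (joint over 0.011 m); the other half within 30 mm of where it lay (all of step 1 and value of joint knob_18_8 above 0.011 m and velocity of joint knob_18_8 below 0.005 m/s and distance of half_8_8_center from where it was at the start of the episode below 0.03 m); the robot touches nothing.
It also fails if it takes over 70 s, if anything falls off the work surface, if the arm or the gripper's body presses on something with over 40 N, if the wrist force passes 120 N, or if a joint passes its speed limit or range.

## Working session

There is one attempt and no reset: what is moved stays moved. The work goes in short steps, Python scripts to look and compute and a tool call to move; the robot and the scene stay as the last step left them, time stands still between calls to the robot, and variables do not carry over. Pictures are saved under pics/ and viewed, and the job is handed in when it is done.

Besides the shell and the picture viewer there is one more tool, called after "Emit:" as name([rows], argument=value, ...), one row to a line, values as JSON. carry_out: Moves the arm, as the interface text tells. Its arguments: {"type":"object","properties":{"series":{"type":"array"},"force":{"type":"number"}},"required":["series"]}

```bash
mkdir -p pics
python3 - <<'E'
from rig import robot
import cv2
o=robot.get_obs()
for k,v in o.items(): print(k,v)
for n in("scene","top","wrist"):
    c=robot.camera(n); cv2.imwrite(f"pics/{n}0.png",c["pixels"][:,:,::-1])
    print(n,{k:v for k,v in c.items() if k!="pixels"})
E
```

```text
time 0.0
q [-1.41051858e+00  5.28471264e-01  1.43390134e+00  1.65379811e-05
  1.18139038e+00 -1.78516240e-01]
joint_velocities [ 1.56250212e-03 -1.87593561e-04  1.76251574e-03  1.25508433e-03
 -1.77871606e-05  1.02392427e-04]
joint_torque [ 4.94746528e-04 -4.40039492e+01 -1.76596284e+01  6.34386158e-02
  5.83374419e-02 -1.70218541e-04]
position [ 0.20761081 -0.58865351  0.18526889]
tool_rot [ 9.85686556e-01  1.68584804e-01  1.75419563e-05 -1.08505080e-03]
ft_force [-0.10419797 -0.98450481  0.02648287]
moment [-0.03527005  0.0020384  -0.06410646]
grip_width 0.08705975567872946
scene {'fx': 482.6394244055368, 'fy': 482.6394244055368, 'cx': 271.33464705575057, 'cy': 209.18269910061602, 'k1': -0.10921463473508199, 'position': array([-0.14798475,  0.49594434,  0.9144626 ]), 'attitude': array([-0.45660279,  0.80426346, -0.33032134,  0.18857886])}
top {'fx': 541.9926085911396, 'fy': 541.9926085911396, 'cx': 275.7980415857143, 'cy': 207.65077286886557, 'k1': -0.10425620495226852, 'position': array([0.32630312, 0.06294883, 1.47097974]), 'attitude': array([-0.69968848,  0.7103746 , -0.04657424,  0.06028927])}
wrist {'fx': 348.2315942527388, 'fy': 348.2315942527388, 'cx': 277.64290478814274, 'cy': 215.8262738712463, 'k1': -0.0904643492455565, 'position': array([ 0.26979269, -0.56591858,  0.38478914]), 'attitude': array([ 0.81023737, -0.57319966, -0.07138757,  0.09930443])}
```

View pics/scene0.png

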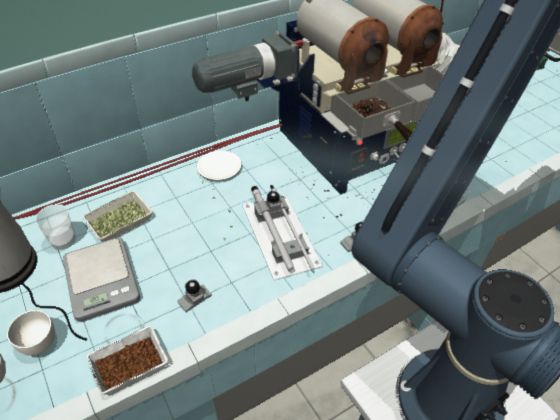

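View pics/top0.png

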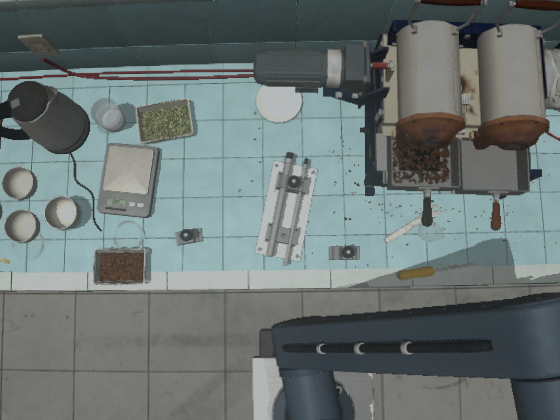

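View pics/wrist0.png

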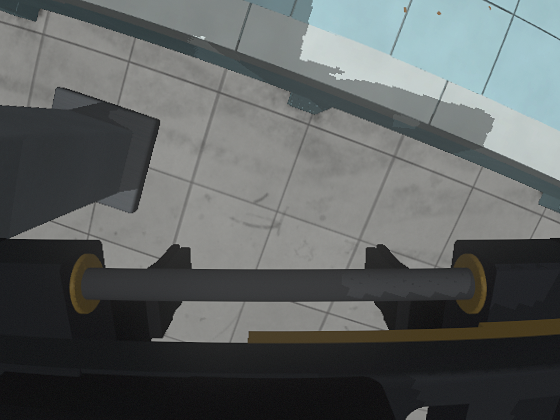

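Run:
```python
import cv2,numpy as np
t=cv2.imread("pics/top0.png");s=cv2.imread("pics/scene0.png")
def z(im,x0,y0,w,h,f): return cv2.resize(im[y0:y0+h,x0:x0+w],None,fx=f,fy=f,interpolation=cv2.INTER_CUBIC)
cv2.imwrite("pics/z1.png",np.vstack([np.hstack([z(t,165,215,50,40,8),z(t,320,233,50,40,8)]),np.hstack([z(s,170,268,50,32,8),z(s,330,215,50,32,8)])]))
cv2.imwrite("pics/z2.png",np.hstack([z(t,250,145,75,125,4.6),z(s,240,180,85,100,4.6)[:, :390] if 0 else cv2.resize(s[180:280,240:325],(391,575),interpolation=cv2.INTER_CUBIC)]))
```

```text
(no output)
```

View pics/z1.png

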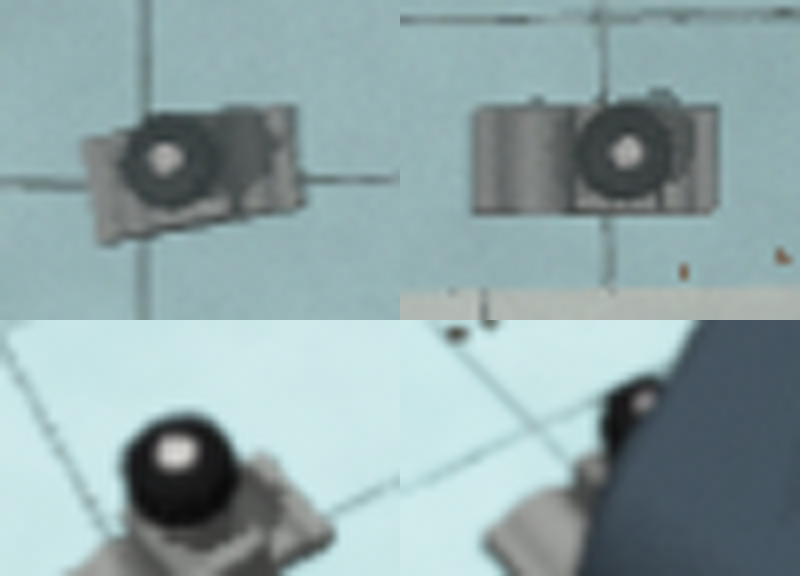

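View pics/z2.png

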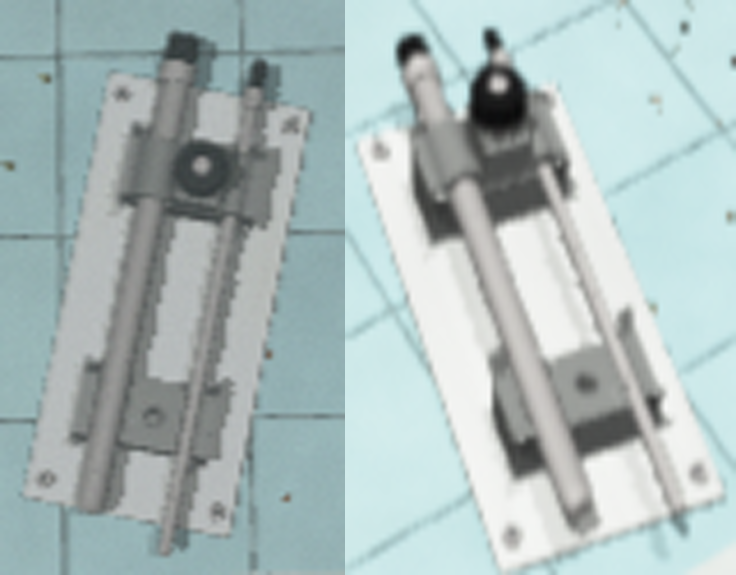

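```bash
cat > h.py <<'E'
import numpy as np,cv2
from scipy.spatial.transform import Rotation as R
from rig import robot
def ray(c,uv):
    K=np.array([[c["fx"],0,c["cx"]],[0,c["fy"],c["cy"]],[0,0,1]]);
    x=cv2.undistortPoints(np.array([[uv]],float),K,np.array([c["k1"],0,0,0]))[0,0]
    # k1 model x_d=x(1+k1 r^2)
    return np.array(c["position"]),R.from_quat(c["attitude"]).apply([x[0],x[1],1])
def onz(c,uv,z):
    p,d=ray(c,uv); return p+d*(z-p[2])/d[2]
def proj(c,P):
    v=R.from_quat(c["attitude"]).inv().apply(np.array(P)-c["position"]);x=v[:2]/v[2]
    x=x*(1+c["k1"]*x@x); return np.array([c["fx"]*x[0]+c["cx"],c["fy"]*x[1]+c["cy"]])
def tri(rays):
    A=np.zeros((3,3));b=np.zeros(3)
    for p,d in rays:
        d=d/np.linalg.norm(d);M=np.eye(3)-np.outer(d,d);A+=M;b+=M@p
    P=np.linalg.solve(A,b);return P,[np.linalg.norm(np.cross(P-p,d/np.linalg.norm(d))) for p,d in rays]
E
python3 - <<'E'
from h import *
t=robot.camera("top");s=robot.camera("scene")
# zoom px -> full px (pixel centers)
f=lambda u,v,x0,y0,k:((u+.5)/k-.5+x0,(v+.5)/k-.5+y0)
hole_t=f(153,417,250,145,4.6);hole_s=f(587,384,0,0,1)
hole_s=((587-345+.5)/4.6-.5+240,(384+.5)/5.75-.5+180)
print("hole",onz(t,hole_t,.032),onz(s,hole_s,.032),tri([ray(t,hole_t),ray(s,hole_s)]))
# rear knob top 75mm
kt=f(200,166,250,145,4.6);ks=((497-345+.5)/4.6-.5+240,(83+.5)/5.75-.5+180)
print("rear knob",onz(t,kt,.075),onz(s,ks,.075))
kn=f(627,152,0,0,8);kn=f(227,152,320,233,8)
print("knob18 ",onz(t,kn,.055))
kn=f(165,157,165,215,8);print("knob8 ",onz(t,kn,.055))
for u,v in((72,212),(318,212),(72,105),(318,105)): print(onz(t,f(u,v,320,233,8),.008))
for u,v,z in((182,45,.041),(90,508,.032),(260,75,.032),(165,550,.032)):print(onz(t,f(u,v,250,145,4.6),z))
E
```

```text
hole [0.47114204 0.07160369 0.032     ] [0.4700881  0.07121001 0.032     ] (array([0.47090449, 0.07123296, 0.03130202]), [np.float64(0.0004839616134412881), np.float64(0.0004839616134413364)])
rear knob [0.61014005 0.04228943 0.075     ] [0.61124927 0.0412856  0.075     ]
knob18  [ 0.42329382 -0.09773528  0.055     ]
knob8  [0.47550041 0.32931124 0.055     ]
[ 0.40720567 -0.05025643  0.008     ]
[ 0.40577458 -0.13310896  0.008     ]
[ 0.44327199 -0.05121518  0.008     ]
[ 0.44184815 -0.13434046  0.008     ]
[0.68997746 0.0510176  0.041     ]
[0.4189864  0.10875185 0.032     ]
[0.67317746 0.00512735 0.032     ]
[0.39418115 0.06588193 0.032     ]
```

```bash
cat >> h.py <<'E'
def mv(P,yaw_deg,yawy=True):
    """tool shift (mm) and turn (deg rotvec) to have TCP at P, tool down, tool y at yaw"""
    o=robot.get_obs(); Rc=R.from_quat(o["tool_rot"])
    a=np.radians(yaw_deg); y=np.array([np.cos(a),np.sin(a),0]);z=np.array([0,0,-1.]);x=np.cross(y,z)
    Rt=R.from_matrix(np.c_[x,y,z])
    print("t",np.round(Rc.inv().apply(np.array(P)-o["position"])*1000,1),"r",np.round((Rc.inv()*Rt).as_rotvec(degrees=True),2))
def st():
    o=robot.get_obs();M=R.from_quat(o["tool_rot"]).as_matrix()
    print("t",round(o["time"],2),"p",np.round(o["position"],4),"yawy",round(np.degrees(np.arctan2(M[1,1],M[0,1])),2),"tilt",np.round(M[:2,2],4),"f",np.round(o["ft_force"],1),"m",np.round(o["moment"],2),"w",round(o["grip_width"],4),"q",np.round(o["q"],2))
E
python3 -c "
from h import *
mv((.4235,-.0977,.16),-1);mv((.4235,-.0977,.30),-1)"
```

```text
t [ 366.8 -391.7   26.2] r [-4.000e-02 -5.000e-02 -6.959e+01]
t [ 366.9 -391.9 -113.8] r [-4.000e-02 -5.000e-02 -6.959e+01]
```

Emit:
carry_out([
  [0, 0, -60, 0, 0, 0, 1],
  [20, -20, -114, 0, 0, -10, 1],
  [367, -392, -114, 0, 0, -70, 1],
  [367, -392, -114, 0, 0, -70, 1],
  [367, -392, -114, 0, 0, -70, 1],
  [367, -392, -114, 0, 0, -70, 1],
  [367, -392, -114, 0, 0, -70, 1],
  [367, -392, -114, 0, 0, -70, 1],
])

```text
time: 1.25
position: [0.3705, -0.2182, 0.3003]
tool_rot: [0.71, 0.705, 0.0, 0.0]
ft_force: [1.1, 0.4, 0.0]
grip_width: 0.0868
```

```bash
python3 -c "
from h import *
st();mv((.4235,-.0977,.16),-1)"
```

```text
t 1.25 p [ 0.3705 -0.2182  0.3003] yawy -0.4 tilt [0.0006 0.0006] f [1.1 0.4 0. ] m [-0.04 -0.17 -0.03] w 0.0868 q [-0.79  0.12  1.73  0.    1.3  -0.79]
t [120.8  52.  140.4] r [ 0.04 -0.03  0.6 ]
```

Emit:
carry_out([
  [60, 26, 60, 0, 0, 0, 1],
  [121, 52, 120, 0, 0, 0.6, 1],
  [121, 52, 140, 0, 0, 0.6, 1],
  [121, 52, 140, 0, 0, 0.6, 1],
  [121, 52, 140, 0, 0, 0.6, 1],
])

```text
time: 1.88
position: [0.4239, -0.0979, 0.1607]
tool_rot: [0.713, 0.701, 0.0, 0.0]
ft_force: [0.6, -0.2, 0.4]
grip_width: 0.0872
```

```bash
python3 -c "
from h import *
st()
for n in ('wrist','scene','top'):
    c=robot.camera(n);cv2.imwrite(f'pics/{n}1.png',c['pixels'][:,:,::-1])
    print(n,proj(c,(.4235,-.0977,.055)))
"
```

```text
t 1.88 p [ 0.4239 -0.0979  0.1607] yawy -0.94 tilt [ 0.0009 -0.    ] f [ 0.6 -0.2  0.4] m [-0.01 -0.13  0.02] w 0.0872 q [-0.49  0.31  1.92  0.    0.91 -0.47]
wrist [277.22588096 205.65514651]
scene [361.28555639 225.44564321]
top [347.92153219 251.48381223]
```

View pics/wrist1.png

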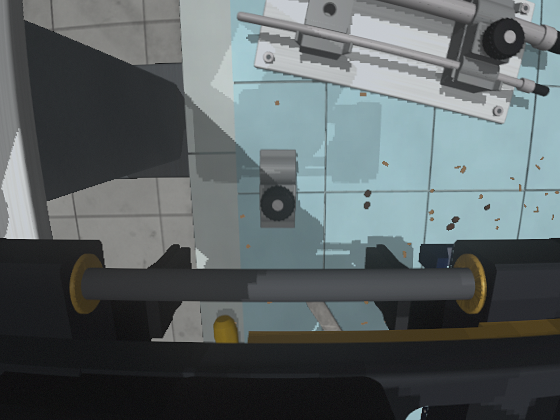

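View pics/scene1.png

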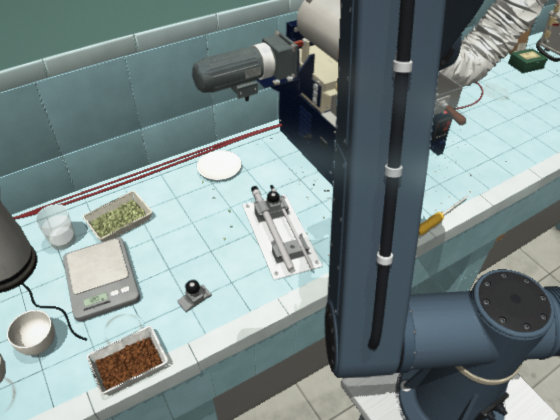

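Run:
```python
from h import *
c=robot.camera("wrist");im=c["pixels"][:,:,::-1].copy();np.save("w1.npy",im)
cv2.imwrite("pics/z3.png",cv2.resize(im[135:245,235:320],None,fx=5.4,fy=5.4,interpolation=cv2.INTER_CUBIC))
import pickle;pickle.dump(c,open("w1.pkl","wb"))
```

```text
(no output)
```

View pics/z3.png

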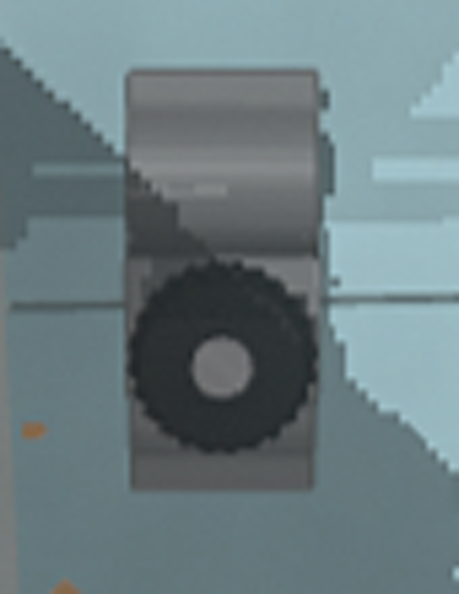

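Run:
```python
from h import *
import pickle
c=pickle.load(open("w1.pkl","rb"));k=5.4
f=lambda u,v:((u+.5)/k-.5+235,(v+.5)/k-.5+135)
print("knob",onz(c,f(222,366),.055))
a=onz(c,f(128,71),.009);b=onz(c,f(318,71),.009);print(a,b,np.degrees(np.arctan2(b[1]-a[1],b[0]-a[0])),np.linalg.norm(b-a))
d=onz(c,f(132,490),.006);e=onz(c,f(314,490),.006);print(d,e,(a+b)/2-(d+e)/2,np.degrees(np.arctan2(e[1]-d[1],e[0]-d[0])))
# rail hole
```

```text
knob [ 0.42328332 -0.09638289  0.055     ]
[ 0.40680092 -0.0500969   0.009     ] [ 0.44189577 -0.05075978  0.009     ] -1.0820804267595827 0.03510110751211963
[ 0.40490178 -0.13126758  0.006     ] [ 0.44061012 -0.131974    0.006     ] [0.00159239 0.08119245 0.003     ] -1.133333110959387
```

```bash
python3 -c "
from h import *
mv((.4235,-.0966,.0055),-1.1)"
```

```text
t [  2.7  -1.7 156.4] r [0.23 0.07 0.01]
```

Emit:
carry_out([
  [1.5, -0.5, 50, 0, 0, 0, 1],
  [1.5, -0.5, 100, 0, 0, 0.1, 1],
  [1.5, -0.5, 140, 0, 0, 0.1, 1],
  [1.5, -0.5, 155, 0, 0, 0.1, 1],
  [1.5, -0.5, 155, 0, 0, 0.1, 1],
  [1.5, -0.5, 155, 0, 0, 0.1, 1],
])

```text
time: 2.82
position: [0.4256, -0.0988, 0.0078]
tool_rot: [0.715, 0.699, 0.001, 0.003]
ft_force: [0.4, -0.0, -0.1]
grip_width: 0.0872
```

```bash
python3 -c "
from h import *
st();mv((.4235,-.0966,.0055),-1.1);c=robot.camera('wrist');cv2.imwrite('pics/w2.png',c['pixels'][:,:,::-1])"
```

```text
t 2.83 p [ 0.4256 -0.0988  0.0078] yawy -1.24 tilt [ 0.0062 -0.0026] f [ 0.4 -0.  -0.1] m [-0.03 -0.11  0.03] w 0.0872 q [-0.49  0.63  2.05  0.    0.46 -0.47]
t [ 2.2 -2.2  2.3] r [ 0.36  0.14 -0.14]
```

View pics/w2.png

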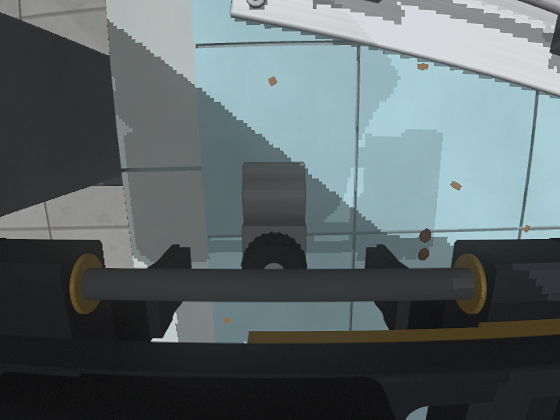

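Emit:
carry_out([
  [2.2, -2.2, 2.5, 0.4, 0.1, 0, 1],
  [2.2, -2.2, 2.5, 0.4, 0.1, 0, 1],
  [2.2, -2.2, 2.5, 0.4, 0.1, 0, -1],
  [2.2, -2.2, 2.5, 0.4, 0.1, 0, -1],
  [2.2, -2.2, 2.5, 0.4, 0.1, 0, -1],
  [2.2, -2.2, 2.5, 0.4, 0.1, 0, -1],
  [2.2, -2.2, 2.5, 0.4, 0.1, 0, -1],
], force=30)

```text
time: 3.75
position: [0.4235, -0.0965, 0.0054]
tool_rot: [0.715, 0.7, -0.0, 0.0]
ft_force: [-0.4, -0.3, 0.2]
grip_width: 0.0446
```

```bash
python3 -c "
from h import *
st();mv((.4235,-.0966,.0055),-1.1)"
```

```text
t 3.75 p [ 0.4235 -0.0965  0.0054] yawy -1.22 tilt [-0.0005 -0.0008] f [-0.4 -0.3  0.2] m [ 0.02 -0.07  0.  ] w 0.0446 q [-0.48  0.63  2.05 -0.    0.46 -0.46]
t [-0.1 -0.  -0.1] r [-0.03  0.05 -0.12]
```

Emit:
carry_out([
  [0, 0, 0, 0, 0, 0, -1],
  [0, 0, 0, 0, 0, 0, -1],
  [0, 0, 0, 0, 0, 0, -1],
], force=30)

```text
time: 4.12
position: [0.4235, -0.0964, 0.0054]
tool_rot: [0.715, 0.7, -0.0, 0.0]
ft_force: [-0.8, 0.3, -0.1]
grip_width: 0.0289
```

```bash
python3 -c "
from h import *
st()"
```

```text
t 4.12 p [ 0.4235 -0.0964  0.0054] yawy -1.23 tilt [-0.0006 -0.0007] f [-0.8  0.3 -0.1] m [ 0.03 -0.06  0.02] w 0.0289 q [-0.48  0.63  2.05 -0.    0.46 -0.46]
```

```bash
python3 -c "
from h import *
c=robot.camera('wrist');cv2.imwrite('pics/w3.png',c['pixels'][:,:,::-1])
c=robot.camera('scene');cv2.imwrite('pics/s3.png',cv2.resize(c['pixels'][180:330,260:460,::-1],None,fx=4,fy=4))
st()"
```

```text
t 4.22 p [ 0.4235 -0.0964  0.0054] yawy -1.22 tilt [-0.0006 -0.0008] f [-0.1  0.  -0.7] m [ 0.02 -0.06 -0.  ] w 0.0291 q [-0.48  0.63  2.05 -0.    0.46 -0.46]
```

View pics/w3.png

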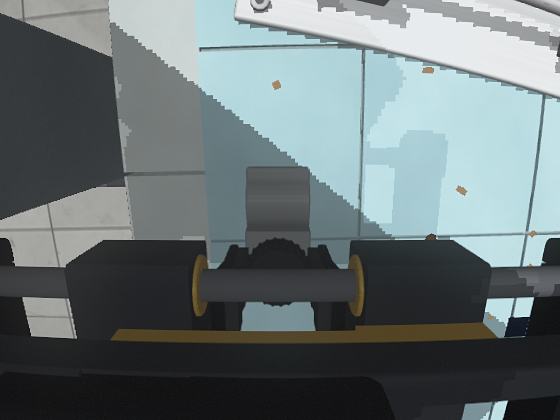

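View pics/s3.png

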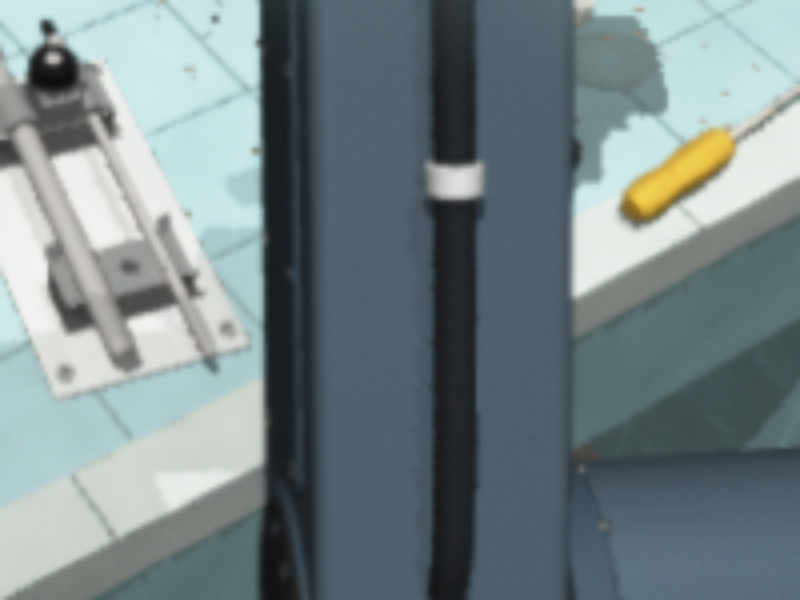

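```bash
python3 -c "
import cv2,numpy as np
a=cv2.imread('pics/w2.png')[150:345,150:400];b=cv2.imread('pics/w3.png')[150:345,150:400]
g=lambda i:cv2.convertScaleAbs(cv2.resize(i,None,fx=3,fy=3,interpolation=cv2.INTER_CUBIC),alpha=2.5,beta=0)
cv2.imwrite('pics/z4.png',g(b));cv2.imwrite('pics/z5.png',g(a))"
```

```text
(no output)
```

View pics/z4.png

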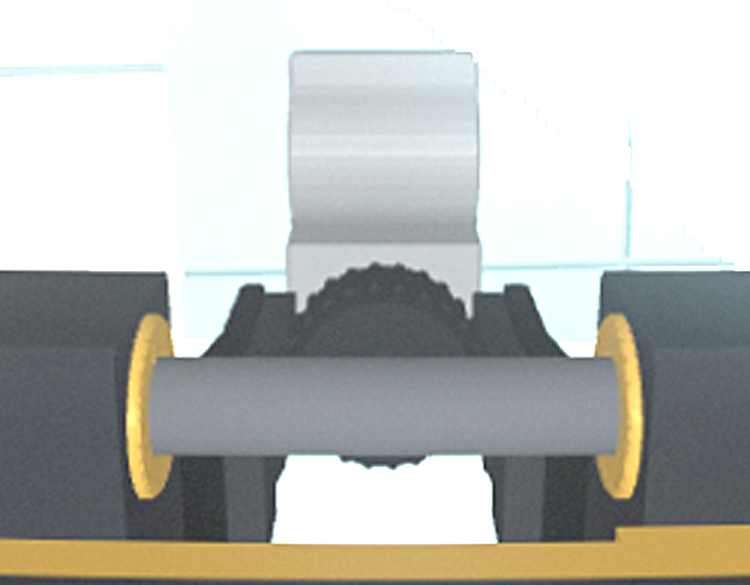

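View pics/z5.png

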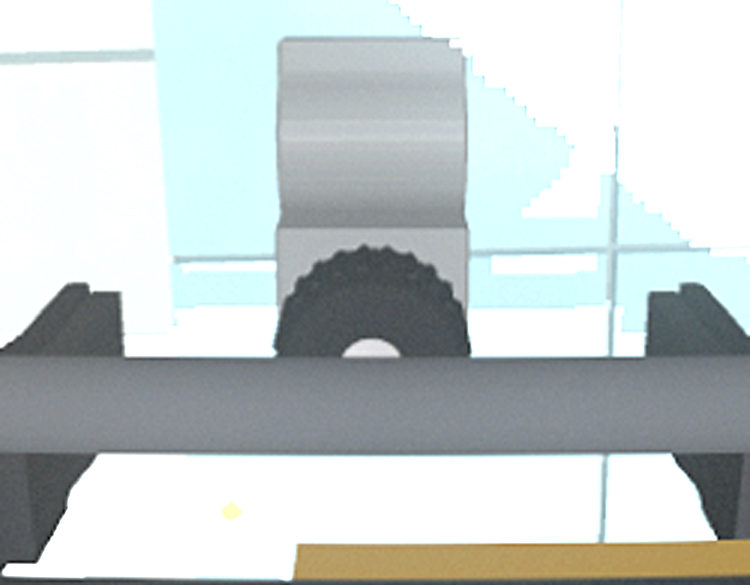

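Run:
```python
from h import *
o=robot.get_obs();c=robot.camera("wrist");Rc=R.from_quat(o["tool_rot"])
for w in (29,36):
  for x in(9.5,-9.5):
    for z in (0,-19,-30,-40,-50,-60):
        P=o["position"]+Rc.apply([x/1e3,-w/2e3,z/1e3]);Q=o["position"]+Rc.apply([x/1e3,w/2e3,z/1e3])
        u=proj(c,P);v=proj(c,Q);print(w,x,z,np.round((u-[150,150])*3),np.round((v-[150,150])*3))
print(proj(c,(.4235,-.0966,.055)),"knob",(proj(c,(.4235,-.0966,.055))-150)*3)
print(c["position"],R.from_quat(c["attitude"]).as_matrix())
```

```text
29 9.5 0 [311. 236.] [457. 236.]
29 9.5 -19 [304. 265.] [464. 265.]
29 9.5 -30 [300. 285.] [469. 285.]
29 9.5 -40 [295. 305.] [474. 305.]
29 9.5 -50 [290. 327.] [480. 327.]
29 9.5 -60 [284. 352.] [486. 352.]
29 -9.5 0 [313. 325.] [455. 325.]
29 -9.5 -19 [306. 362.] [462. 362.]
29 -9.5 -30 [302. 387.] [467. 387.]
29 -9.5 -40 [297. 412.] [471. 412.]
29 -9.5 -50 [292. 440.] [477. 440.]
29 -9.5 -60 [287. 471.] [482. 471.]
36 9.5 0 [294. 236.] [475. 236.]
36 9.5 -19 [285. 265.] [484. 265.]
36 9.5 -30 [279. 285.] [490. 285.]
36 9.5 -40 [273. 305.] [496. 305.]
36 9.5 -50 [267. 327.] [503. 327.]
36 9.5 -60 [259. 352.] [510. 352.]
36 -9.5 0 [296. 325.] [472. 325.]
36 -9.5 -19 [287. 362.] [481. 362.]
36 -9.5 -30 [282. 387.] [487. 387.]
36 -9.5 -40 [276. 412.] [492. 412.]
36 -9.5 -50 [270. 440.] [499. 440.]
36 -9.5 -60 [263. 471.] [506. 471.]
[278.15816099 278.19882021] knob [384.47448298 384.59646063]
[ 0.42465994 -0.02889464  0.20476696] [[ 9.99778591e-01 -2.04439774e-02 -4.98126296e-03]
 [-2.10414264e-02 -9.69462538e-01 -2.44335111e-01]
 [ 1.66033673e-04  2.44385826e-01 -9.69678060e-01]]
```

```bash
python3 -c "
from h import *
c=robot.camera('top');i=c['pixels'][:,:,::-1];print(proj(c,(.4235,-.0966,.02)))
cv2.imwrite('pics/t3.png',np.hstack([cv2.resize(i[190:310,290:400],None,fx=5,fy=5,interpolation=cv2.INTER_CUBIC)]))"
```

```text
[346.05642777 252.41422088]
```

View pics/t3.png

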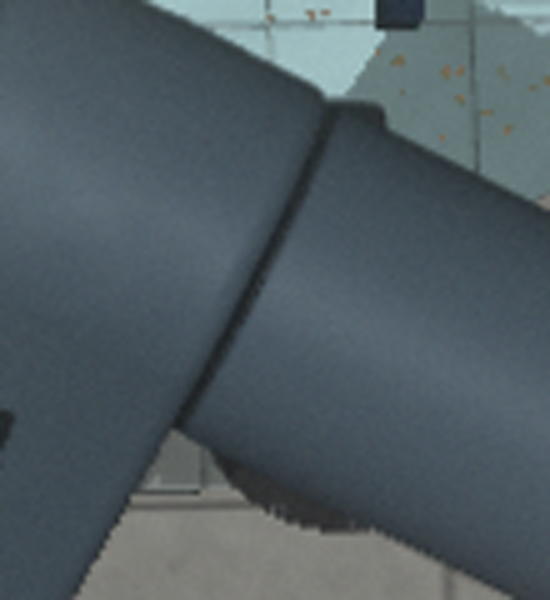

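Emit:
carry_out([
  [0, 0, 0, 0, 0, 0, 0.4],
  [0, 0, 0, 0, 0, 0, 0.4],
  [0, 0, 0, 0, 0, 0, 0.4],
  [0, 0, 0, 0, 0, 0, 0.4],
  [0, 0, 0, 0, 0, 0, 0.4],
  [0, 0, 3, 0, 0, 0, 0.4],
  [0, 0, 5, 0, 0, 0, 0.4],
  [0, 0, 7, 0, 0, 0, 0.4],
])

```text
time: 5.32
position: [0.4235, -0.0964, -0.0018]
tool_rot: [0.715, 0.7, -0.001, -0.0]
ft_force: [0.3, -0.7, -0.4]
grip_width: 0.0611
```

```bash
python3 -c "
from h import *
st()
c=robot.camera('wrist');cv2.imwrite('pics/w4.png',cv2.convertScaleAbs(cv2.resize(c['pixels'][120:345,150:400,::-1],None,fx=2.5,fy=2.5),alpha=2))"
```

```text
t 5.33 p [ 0.4235 -0.0964 -0.0018] yawy -1.22 tilt [-0.0007 -0.0007] f [ 0.3 -0.7 -0.4] m [-0.03 -0.06 -0.  ] w 0.0611 q [-0.48  0.65  2.05 -0.    0.44 -0.46]
```

View pics/w4.png

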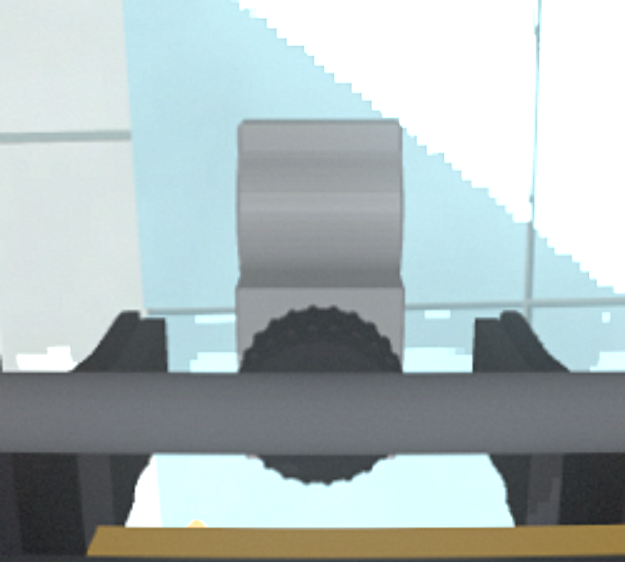

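Emit:
carry_out([
  [0, 0, 5, 0, 0, 0, 0.4],
  [0, 0, 10, 0, 0, 0, 0.4],
  [0, 0, 15, 0, 0, 0, 0.4],
  [0, 0, 15, 0, 0, 0, 0.4],
])

```text
time: 5.88
position: [0.423, -0.0962, -0.0174]
tool_rot: [0.715, 0.699, -0.001, -0.001]
ft_force: [0.8, -0.2, -1.4]
grip_width: 0.0609
```

```bash
python3 -c "
from h import *
st()
c=robot.camera('wrist');cv2.imwrite('pics/w5.png',cv2.convertScaleAbs(cv2.resize(c['pixels'][120:345,150:400,::-1],None,fx=2.5,fy=2.5),alpha=2))"
```

```text
t 5.88 p [ 0.423  -0.0962 -0.0174] yawy -1.23 tilt [-0.002 -0.   ] f [ 0.8 -0.2 -1.4] m [-0.01 -0.08  0.02] w 0.0609 q [-0.48  0.69  2.06 -0.    0.4  -0.46]
```

View pics/w5.png

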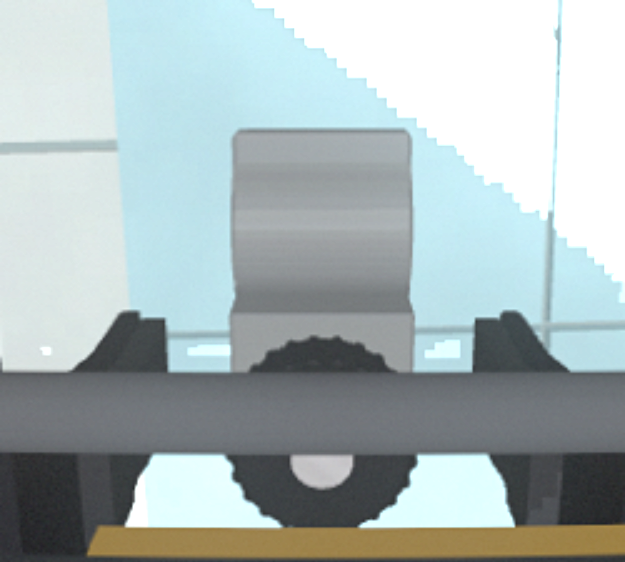

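Emit:
carry_out([
  [0, 0, 2, 0, 0, 0, 0.4],
  [0, 0, 4, 0, 0, 0, 0.4],
  [0, 0, 6, 0, 0, 0, 0.4],
  [0, 0, 6, 0, 0, 0, 0.4],
])

```text
time: 6.42
position: [0.423, -0.0963, -0.0234]
tool_rot: [0.715, 0.699, -0.001, -0.001]
ft_force: [0.2, -0.3, 0.4]
grip_width: 0.0608
```

```bash
python3 -c "
from h import *
st()
o=robot.get_obs();c=robot.camera('wrist');Rc=R.from_quat(o['tool_rot'])
im=c['pixels'][:,:,::-1].copy()
cv2.imwrite('pics/w6.png',cv2.convertScaleAbs(cv2.resize(im[120:345,150:400],None,fx=2.5,fy=2.5),alpha=2))
for z in(-20,-25,-30,-35):
  print(z,[np.round((proj(c,o['position']+Rc.apply([x/1e3,-.0305,z/1e3]))-[150,120])*2.5) for x in(-9.5,0,9.5)])
"
```

```text
t 6.42 p [ 0.423  -0.0963 -0.0234] yawy -1.23 tilt [-0.0019 -0.0001] f [ 0.2 -0.3  0.4] m [-0.01 -0.12 -0.  ] w 0.0608 q [-0.48  0.7   2.06 -0.    0.39 -0.46]
-20 [array([183., 378.]), array([181., 338.]), array([179., 297.])]
-25 [array([180., 388.]), array([178., 347.]), array([176., 304.])]
-30 [array([176., 397.]), array([174., 355.]), array([172., 312.])]
-35 [array([172., 407.]), array([170., 364.]), array([168., 320.])]
```

View pics/w6.png

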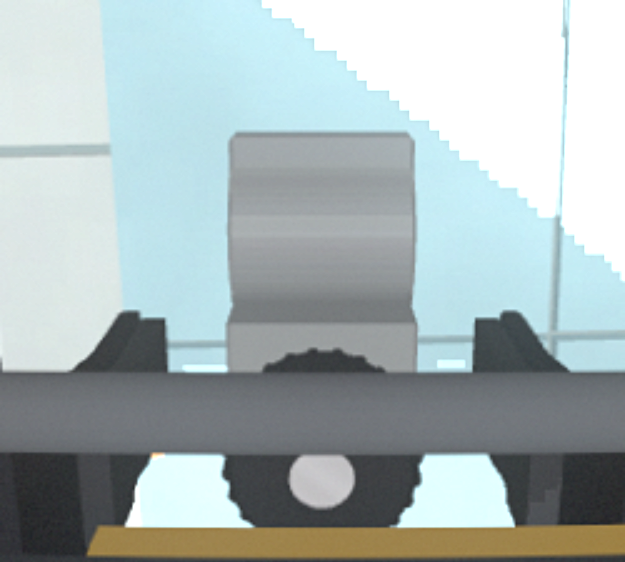

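Emit:
carry_out([
  [0, 0, 2, 0, 0, 0, 0.4],
  [0, 0, 4, 0, 0, 0, 0.4],
  [0, 0, 5.5, 0, 0, 0, 0.4],
  [0, 0, 5.5, 0, 0, 0, 0.4],
])

```text
time: 6.98
position: [0.4229, -0.0962, -0.029]
tool_rot: [0.715, 0.699, -0.001, -0.001]
ft_force: [-0.7, 0.1, -0.1]
grip_width: 0.0611
```

```bash
python3 -c "
from h import *
st()"
```

```text
t 6.97 p [ 0.4229 -0.0962 -0.029 ] yawy -1.23 tilt [-0.0021  0.0001] f [-0.7  0.1 -0.1] m [-0.01 -0.06 -0.01] w 0.0611 q [-0.48  0.71  2.06 -0.    0.37 -0.46]
```

Emit:
carry_out([
  [0, 0, 0, 0, 0, 0, -1],
  [0, 0, 0, 0, 0, 0, -1],
  [0, 0, 0, 0, 0, 0, -1],
  [0, 0, 0, 0, 0, 0, -1],
  [0, 0, 0, 0, 0, 0, -1],
  [0, 0, 0, 0, 0, 0, -1],
  [0, 0, 0, 0, 0, 0, -1],
], force=30)

```text
time: 7.85
position: [0.423, -0.0963, -0.0289]
tool_rot: [0.715, 0.699, -0.001, -0.001]
ft_force: [0.6, 0.1, 1.2]
grip_width: 0.0357
```

```bash
python3 -c "
from h import *
st()
c=robot.camera('wrist')
im=c['pixels'][:,:,::-1].copy()
cv2.imwrite('pics/w7.png',cv2.convertScaleAbs(cv2.resize(im[120:345,150:400],None,fx=2.5,fy=2.5),alpha=2))
"
```

```text
t 7.85 p [ 0.423  -0.0963 -0.0289] yawy -1.23 tilt [-0.002 -0.   ] f [0.6 0.1 1.2] m [-0.01 -0.16  0.04] w 0.0357 q [-0.48  0.71  2.06 -0.    0.37 -0.46]
```

View pics/w7.png

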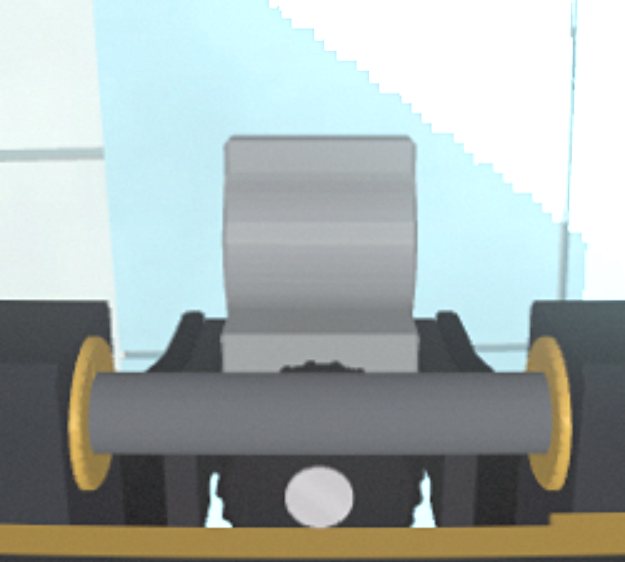

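Emit:
carry_out([
  [0, 0, -10, 0, 0, 0, -1],
  [0, 0, -30, 0, 0, 0, -1],
  [0, 0, -60, 0, 0, 0, -1],
  [0, 0, -100, 0, 0, 0, -1],
  [0, 0, -109, 0, 0, 0, -1],
  [0, 0, -109, 0, 0, 0, -1],
], force=30)

```text
time: 8.65
position: [0.4233, -0.0963, 0.0805]
tool_rot: [0.715, 0.7, -0.001, -0.0]
ft_force: [0.6, -0.1, -2.0]
grip_width: 0.0357
```

```bash
python3 -c "
from h import *
st();mv((.4706,.0712,.080),-12.1)
c=robot.camera('wrist')
im=c['pixels'][:,:,::-1].copy()
cv2.imwrite('pics/w8.png',im)
"
```

```text
t 8.65 p [ 0.4233 -0.0963  0.0805] yawy -1.23 tilt [-0.0009 -0.0006] f [ 0.6 -0.1 -2. ] m [ 0.   -0.13 -0.01] w 0.0357 q [-0.48  0.47  2.   -0.    0.68 -0.46]
t [168.5  43.7   0.3] r [-0.05  0.04 10.87]
```

View pics/w8.png

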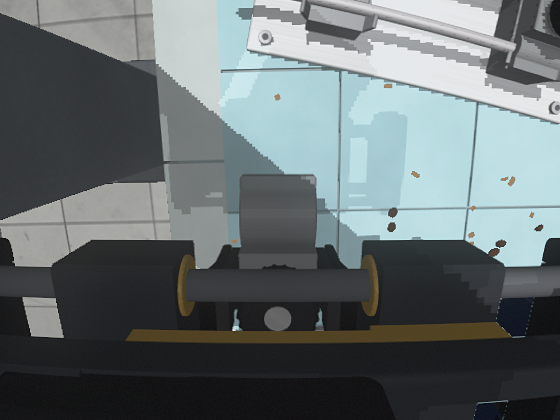

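Run:
```python
from h import *
c=robot.camera('wrist');im=c['pixels'][:,:,::-1]
g=cv2.cvtColor(np.ascontiguousarray(im),cv2.COLOR_BGR2GRAY)
print(g[168:275,278].tolist())
o=robot.get_obs();Rc=R.from_quat(o['tool_rot'])
for z,v in((.1314,252.5),(.1184,175)):
  P=onz(c,(278,v),z);print(P,Rc.inv().apply(P-o['position'])*1e3)
for v in (200,): print([int(x) for x in g[v,230:330]])
```

```text
[114, 118, 119, 119, 120, 113, 85, 73, 85, 90, 90, 90, 90, 90, 90, 89, 89, 89, 89, 89, 88, 86, 84, 85, 82, 82, 82, 83, 82, 83, 83, 84, 83, 84, 84, 85, 86, 86, 86, 85, 86, 91, 91, 90, 91, 90, 90, 90, 91, 90, 85, 86, 85, 84, 82, 83, 84, 81, 81, 81, 81, 79, 78, 79, 79, 77, 77, 77, 75, 74, 72, 71, 71, 69, 67, 65, 64, 63, 63, 62, 64, 63, 63, 63, 62, 70, 79, 83, 82, 81, 81, 81, 82, 81, 82, 82, 83, 55, 32, 30, 33, 45, 50, 50, 52, 53, 53]
[ 0.42302136 -0.08273857  0.1314    ] [ 13.1606867    0.17537218 -52.07943803]
[ 0.42370356 -0.04951101  0.1184    ] [ 46.38460743   0.19018244 -39.05226983]
[114, 114, 113, 114, 113, 113, 113, 113, 115, 93, 80, 82, 84, 84, 83, 82, 83, 82, 83, 83, 83, 83, 82, 82, 83, 83, 84, 83, 83, 83, 84, 82, 84, 83, 83, 83, 83, 83, 83, 83, 83, 83, 83, 83, 83, 83, 84, 83, 83, 83, 83, 85, 84, 84, 84, 84, 84, 85, 83, 85, 84, 84, 86, 84, 85, 86, 86, 85, 86, 86, 86, 85, 85, 86, 87, 86, 86, 87, 87, 87, 87, 87, 89, 89, 88, 80, 89, 114, 113, 113, 113, 113, 113, 114, 112, 110, 192, 191, 191, 189]
```

Emit:
carry_out([
  [56, 15, 0, 0, 0, 4, -1],
  [112, 29, 0, 0, 0, 8, -1],
  [155, 41, 0, 0, 0, 10.8, -1],
  [168, 43.5, 0, 0, 0, 10.8, -1],
  [168, 43.5, 0, 0, 0, 10.8, -1],
  [168, 43.5, 0, 0, 0, 10.8, -1],
], force=30)

```text
time: 9.5
position: [0.4687, 0.0702, 0.0787]
tool_rot: [0.778, 0.629, -0.002, -0.002]
ft_force: [-1.0, 0.5, -1.9]
grip_width: 0.0356
```

```bash
python3 -c "
from h import *
st();mv((.4706,.0712,.080),-12.1)
for n in('wrist','scene','top'):
  c=robot.camera(n)
  im=c['pixels'][:,:,::-1].copy()
  cv2.imwrite(f'pics/{n}9.png',im)
  print(n,proj(c,(.4706,.0712,.032)))
"
```

```text
t 9.5 p [0.4687 0.0702 0.0787] yawy -12.08 tilt [-0.0055  0.0007] f [-1.   0.5 -1.9] m [ 0.  -0.1 -0. ] w 0.0356 q [-0.09  0.51  1.9   0.    0.74  0.12]
t [ 1.4  1.6 -1.3] r [-0.32  0.03  0.02]
wrist [280.83378829 221.26182734]
scene [292.10595045 246.22773728]
top [283.02414565 235.4609558 ]
```

View pics/wrist9.png

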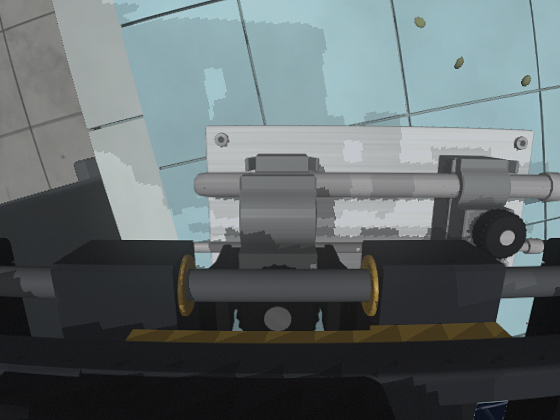

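View pics/scene9.png

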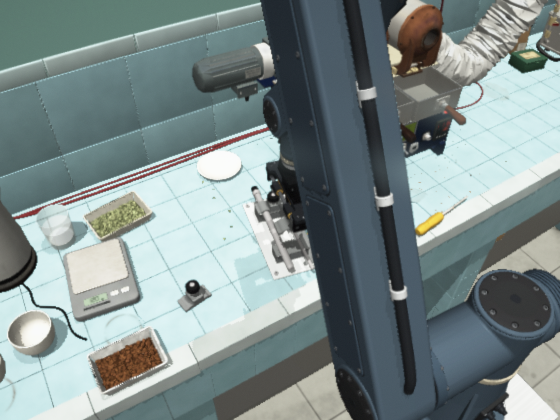

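Run:
```python
from h import *
c=robot.camera('wrist');im=np.ascontiguousarray(c['pixels'][:,:,::-1])
x0,y0,k=190,140,5
z=cv2.convertScaleAbs(cv2.resize(im[y0:y0+75,x0:x0+155],None,fx=k,fy=k,interpolation=cv2.INTER_CUBIC),alpha=1.3)
a=np.radians(-12.1);X=np.array([np.cos(a),np.sin(a),0]);Y=np.array([-np.sin(a),np.cos(a),0]);H=np.array([.4706,.0712,.032])
for x,y,zz in((-19,46,0),(19,46,0),(-50,26,0),(-40,35,0),(-40,17,0),(-62,26,0),(40,35,0),(21,41,0),(-21,41,0)):
    p=proj(c,H+(X*x+Y*y)/1e3+[0,0,zz/1e3]);q=((p-[x0,y0]+.5)*k-.5);print(x,y,np.round(p,1));cv2.drawMarker(z,tuple(int(t) for t in q),(0,0,255),0,10,1)
cv2.imwrite('pics/z9.png',z)
```

```text
-19 46 [253.  157.8]
19 46 [307.1 157.8]
-50 26 [210.4 186. ]
-40 35 [223.8 173.5]
-40 17 [224.7 198.3]
-62 26 [193.9 186.1]
40 35 [336.3 173.5]
21 41 [309.8 164.9]
-21 41 [250.3 164.9]
```

View pics/z9.png

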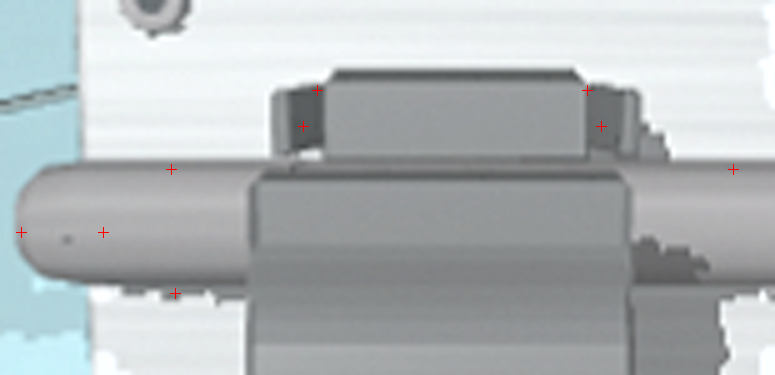

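```bash
python3 -c "
from h import *
st();mv((.4711,.0720,.020),-12.1)"
```

```text
t 9.7 p [0.4693 0.0701 0.0792] yawy -12.14 tilt [-0.0041  0.0008] f [-0.3  0.2 -1.9] m [ 0.01 -0.05  0.  ] w 0.0358 q [-0.09  0.51  1.9   0.    0.74  0.12]
t [ 2.2  1.6 59.2] r [-0.24  0.   -0.04]
```

Emit:
carry_out([
  [2, 1.5, 10, -0.2, 0, 0, -1],
  [2.2, 1.6, 30, -0.2, 0, 0, -1],
  [2.2, 1.6, 50, -0.2, 0, 0, -1],
  [2.2, 1.6, 59, -0.2, 0, 0, -1],
  [2.2, 1.6, 59, -0.2, 0, 0, -1],
  [2.2, 1.6, 59, -0.2, 0, 0, -1],
], force=30)

```text
time: 10.45
position: [0.4716, 0.0719, 0.0206]
tool_rot: [0.778, 0.628, 0.0, 0.0]
ft_force: [-0.2, -0.1, -1.0]
grip_width: 0.0357
```

Run:
```python
from h import *
st();mv((.4711,.0720,.0031),-12.1)
c=robot.camera('wrist');im=np.ascontiguousarray(c['pixels'][:,:,::-1])
x0,y0,k=190,140,5
z=cv2.convertScaleAbs(cv2.resize(im[y0:y0+110,x0:x0+155],None,fx=k,fy=k,interpolation=cv2.INTER_CUBIC),alpha=1.5)
a=np.radians(-12.1);X=np.array([np.cos(a),np.sin(a),0]);Y=np.array([-np.sin(a),np.cos(a),0]);H=np.array([.4714,.0723,.032])
for x,y,zz in((-19,46,0),(19,46,0),(-50,26,0),(-40,35,0),(-40,17,0),(-62,26,0),(40,35,0),(21,41,0),(-21,41,0)):
    p=proj(c,H+(X*x+Y*y)/1e3+[0,0,zz/1e3]);q=((p-[x0,y0]+.5)*k-.5);cv2.drawMarker(z,tuple(int(t) for t in q),(0,0,255),0,10,1)
cv2.imwrite('pics/z10.png',z)
```

```text
t 10.45 p [0.4716 0.0719 0.0206] yawy -12.14 tilt [ 0.0003 -0.    ] f [-0.2 -0.1 -1. ] m [ 0.05 -0.06  0.02] w 0.0357 q [-0.08  0.62  1.93  0.    0.58  0.13]
t [-0.  -0.5 17.5] r [ 0.02 -0.   -0.04]
```

View pics/z10.png

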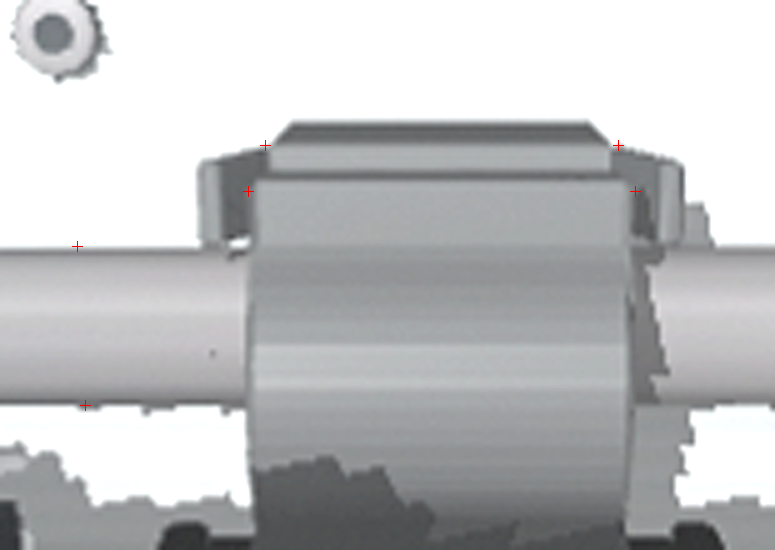

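Emit:
carry_out([
  [0, -0.4, 5, 0, 0, 0, -1],
  [0, -0.4, 10, 0, 0, 0, -1],
  [0, -0.4, 14, 0, 0, 0, -1],
  [0, -0.4, 17, 0, 0, 0, -1],
  [0, -0.4, 17.5, 0, 0, 0, -1],
  [0, -0.4, 17.5, 0, 0, 0, -1],
], force=30)

```text
time: 11.25
position: [0.4713, 0.072, 0.0032]
tool_rot: [0.778, 0.628, 0.0, 0.0]
ft_force: [0.1, 1.1, -0.6]
grip_width: 0.0355
```

Run:
```python
from h import *
st()
c=robot.camera('wrist');im=np.ascontiguousarray(c['pixels'][:,:,::-1])
x0,y0,k=190,140,5
cv2.imwrite('pics/z11.png',cv2.convertScaleAbs(cv2.resize(im[y0:y0+110,x0:x0+155],None,fx=k,fy=k,interpolation=cv2.INTER_CUBIC),alpha=1.5))
```

```text
t 11.25 p [0.4713 0.072  0.0032] yawy -12.14 tilt [ 0.0007 -0.    ] f [ 0.1  1.1 -0.6] m [-0.06 -0.09 -0.05] w 0.0355 q [-0.08  0.66  1.94  0.    0.54  0.13]
```

View pics/z11.png

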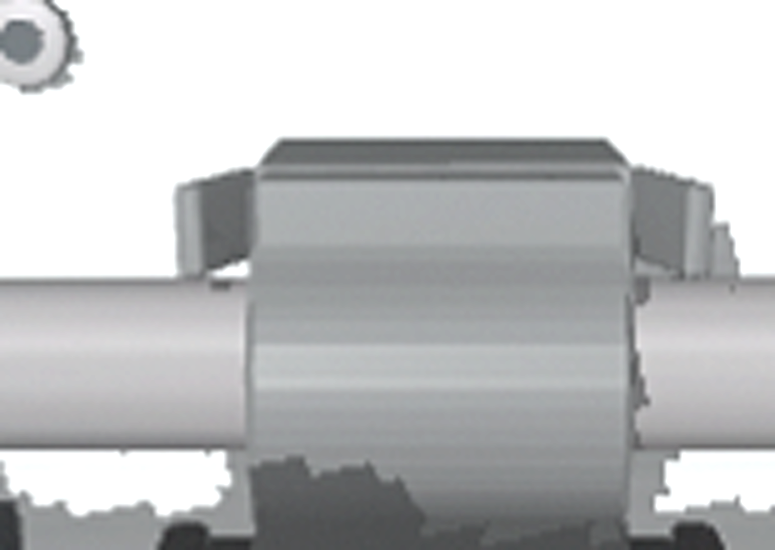

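Emit:
carry_out([
  [0, 0, 1, 0, 0, 0, -1],
  [0, 0, 1.5, 0, 0, 0, -1],
  [0, 0, 1.5, 0, 0, 0, -1],
], force=30)

```text
time: 11.68
position: [0.4715, 0.072, 0.0031]
tool_rot: [0.778, 0.628, 0.001, 0.001]
ft_force: [-1.9, 0.2, 11.4]
grip_width: 0.0357
```

Emit:
carry_out([
  [0, 0, 0, 0, 0, 0, 0.4],
  [0, 0, 0, 0, 0, 0, 0.4],
  [0, 0, 0, 0, 0, 0, 0.4],
  [0, 0, 0, 0, 0, 0, 0.4],
  [0, 0, -15, 0, 0, 0, 0.4],
  [0, 0, -40, 0, 0, 0, 0.4],
  [0, 0, -75, 0, 0, 0, 0.4],
  [0, 0, -75, 0, 0, 0, 0.4],
])

```text
time: 12.68
position: [0.4736, 0.0719, 0.0809]
tool_rot: [0.778, 0.628, 0.003, 0.003]
ft_force: [0.1, 0.5, 0.4]
grip_width: 0.061
```

Run:
```python
from h import *
st()
c=robot.camera('wrist');im=np.ascontiguousarray(c['pixels'][:,:,::-1])
cv2.imwrite('pics/w12.png',im)
```

```text
t 12.68 p [0.4736 0.0719 0.0809] yawy -12.12 tilt [ 0.0082 -0.0007] f [0.1 0.5 0.4] m [-0.01 -0.1   0.03] w 0.061 q [-0.08  0.5   1.9   0.    0.73  0.13]
```

View pics/w12.png

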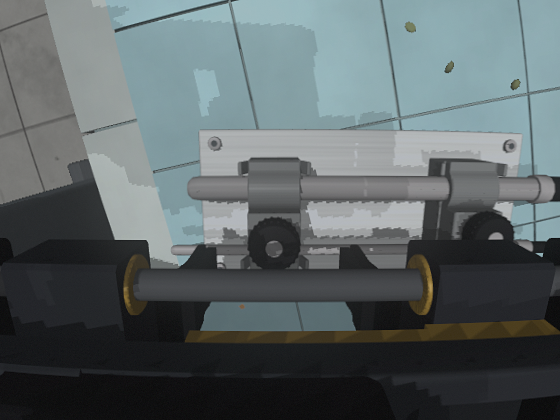

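Run:
```python
from h import *
c=robot.camera('wrist');im=np.ascontiguousarray(c['pixels'][:,:,::-1])
cv2.imwrite('pics/z12.png',cv2.convertScaleAbs(cv2.resize(im[140:280,180:330],None,fx=4,fy=4,interpolation=cv2.INTER_CUBIC),alpha=1.4))
print(proj(c,(.4713,.0720,.087)))
hsv=im[225:270,255:297].astype(int)
m=(hsv.min(2)>90).astype(np.uint8);n,l,s,ce=cv2.connectedComponentsWithStats(m)
for i in range(1,n): print(s[i],ce[i]+[255,225])
print(onz(c,(275,250),.087))
```

```text
[276.63867808 247.96344736]
[0 0 1 1 1] [255. 225.]
[16 16  8  4 19] [274.21052632 242.15789474]
[20 26  9  6 33] [278.6969697  252.93939394]
[14 29  3  2  4] [270.  254.5]
[0.47010115 0.07097449 0.087     ]
```

View pics/z12.png

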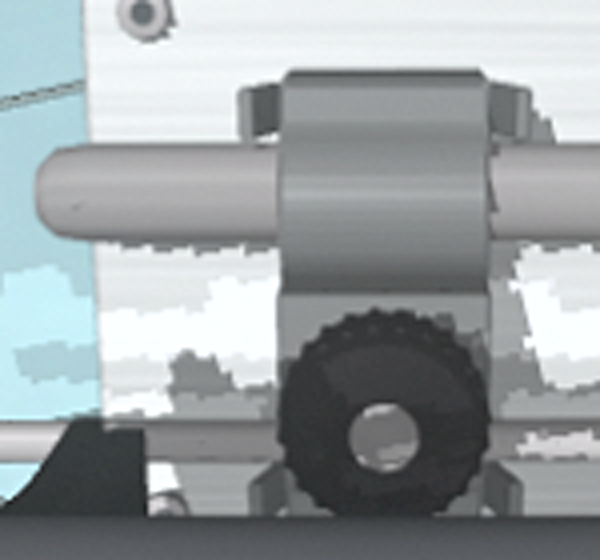

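Emit:
carry_out([
  [0, 0, 0, 0, 0, -10.5, 0.2],
  [0, 0, 0, 0, 0, -21, 0.2],
  [0, 0, 0, 0, 0, -31.5, 0.2],
  [0, 0, 0, 0, 0, -42, 0.2],
  [0, 0, 0, 0, 0, -52.5, 0.2],
  [0, 0, 0, 0, 0, -63, 0.2],
  [0, 0, 0, 0, 0, -73.5, 0.2],
  [0, 0, 0, 0, 0, -84, 0.2],
])

```text
time: 13.78
position: [0.4703, 0.0721, 0.0776]
tool_rot: [0.155, 0.988, -0.0, -0.0]
ft_force: [0.3, -0.5, -0.5]
grip_width: 0.0525
```

Run:
```python
from h import *
st();mv((.4711,.0718,.075),149)
```

```text
t 13.78 p [0.4703 0.0721 0.0776] yawy 72.21 tilt [-0.0001 -0.    ] f [ 0.3 -0.5 -0.5] m [-0.   -0.1  -0.04] w 0.0525 q [-0.08  0.51  1.9  -0.    0.73 -1.34]
t [-0.9 -0.   2.6] r [ 0.000e+00 -1.000e-02 -7.679e+01]
```

Emit:
carry_out([
  [-0.9, 0, 2.6, 0, 0, -10.5, 0.2],
  [-0.9, 0, 2.6, 0, 0, -21, 0.2],
  [-0.9, 0, 2.6, 0, 0, -31.5, 0.2],
  [-0.9, 0, 2.6, 0, 0, -42, 0.2],
  [-0.9, 0, 2.6, 0, 0, -52.5, 0.2],
  [-0.9, 0, 2.6, 0, 0, -63, 0.2],
  [-0.9, 0, 2.6, 0, 0, -73.5, 0.2],
  [-0.9, 0, 2.6, 0, 0, -77, 0.2],
])

```text
time: 14.78
position: [0.47, 0.0719, 0.0738]
tool_rot: [-0.495, 0.869, 0.001, -0.001]
ft_force: [1.2, 0.3, -0.1]
grip_width: 0.0522
```

Run:
```python
from h import *
st();mv((.4711,.0718,.036),149)
```

```text
t 14.78 p [0.47   0.0719 0.0738] yawy 149.37 tilt [-0.0031  0.0002] f [ 1.2  0.3 -0.1] m [ 0.08 -0.09  0.05] w 0.0522 q [-0.08  0.52  1.9  -0.    0.72 -2.69]
t [-0.6 -1.1 37.8] r [ 0.16 -0.08  0.37]
```

Emit:
carry_out([
  [-0.6, -1.1, 10, 0.2, 0, 0.4, 0.2],
  [-0.6, -1.1, 25, 0.2, 0, 0.4, 0.2],
  [-0.6, -1.1, 38, 0.2, 0, 0.4, 0.2],
  [-0.6, -1.1, 38, 0.2, 0, 0.4, 0.2],
  [-0.6, -1.1, 38, 0.2, 0, 0.4, 0.2],
])

```text
time: 15.4
position: [0.4711, 0.0718, 0.0356]
tool_rot: [-0.492, 0.871, -0.001, -0.001]
ft_force: [0.2, 0.0, -0.3]
grip_width: 0.0524
```

Run:
```python
from h import *
st();mv((.4711,.0718,.036),149)
c=robot.camera('wrist');im=np.ascontiguousarray(c['pixels'][:,:,::-1])
cv2.imwrite('pics/w13.png',im)
c=robot.camera('scene');im=np.ascontiguousarray(c['pixels'][:,:,::-1])
cv2.imwrite('pics/s13.png',cv2.resize(im[150:290,220:370],None,fx=4,fy=4,interpolation=cv2.INTER_CUBIC))
```

```text
t 15.4 p [0.4711 0.0718 0.0356] yawy 148.95 tilt [-0.0005 -0.0015] f [ 0.2  0.  -0.3] m [ 0.12 -0.07  0.  ] w 0.0524 q [-0.08  0.59  1.93 -0.    0.62 -2.68]
t [ 0.  -0.  -0.4] r [-0.02 -0.09 -0.05]
```

View pics/w13.png

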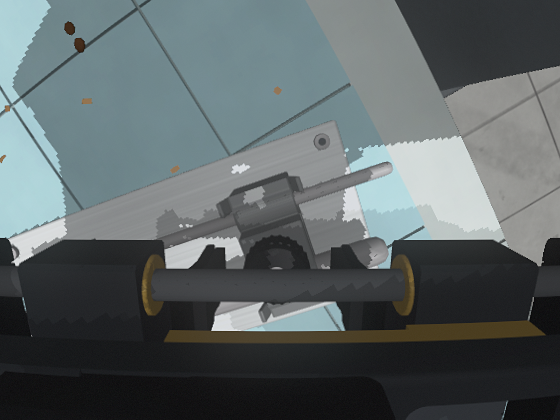

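View pics/s13.png

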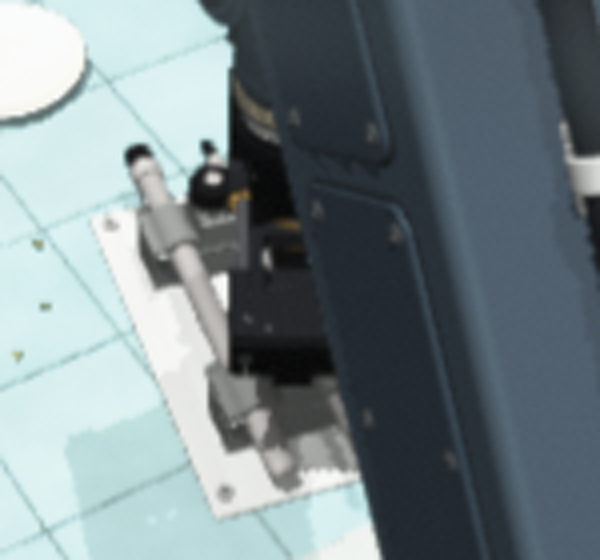

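Emit:
carry_out([
  [0, 0, 0, 0, 0, 0, -1],
  [0, 0, 0, 0, 0, 0, -1],
  [0, 0, 0, 0, 0, 0, -1],
  [0, 0, 0, 0, 0, 0, -1],
  [0, 0, 0, 0, 0, 0, -1],
  [0, 0, 0, 0, 0, 0, -1],
], force=50)

```text
time: 16.25
position: [0.4717, 0.0718, 0.0363]
tool_rot: [-0.492, 0.871, -0.001, 0.0]
ft_force: [0.5, -0.1, 2.7]
grip_width: 0.0285
```

Run:
```python
from h import *
st()
```

```text
t 16.25 p [0.4717 0.0718 0.0363] yawy 148.96 tilt [ 0.0011 -0.0017] f [ 0.5 -0.1  2.7] m [ 0.15 -0.03  0.02] w 0.0285 q [-0.08  0.59  1.93 -0.    0.62 -2.68]
```

Emit:
carry_out([
  [0, 0, 2, 0, 0, 0, -1],
  [0, 0, 4, 0, 0, 0, -1],
  [0, 0, 5, 0, 0, 0, -1],
  [0, 0, 5, 0, 0, 0, -1],
], force=50)

```text
time: 16.75
position: [0.4717, 0.0718, 0.0315]
tool_rot: [-0.492, 0.871, -0.001, 0.0]
ft_force: [-0.2, 0.2, 6.2]
grip_width: 0.0288
```

Run:
```python
from h import *
st()
```

```text
t 16.75 p [0.4717 0.0718 0.0315] yawy 148.96 tilt [ 0.0013 -0.0017] f [-0.2  0.2  6.2] m [ 0.18  0.07 -0.02] w 0.0288 q [-0.08  0.6   1.93 -0.    0.61 -2.68]
```

Emit:
carry_out([
  [0, 0, 1, 0, 0, 0, -1],
  [0, 0, 2, 0, 0, 0, -1],
  [0, 0, 3, 0, 0, 0, -1],
  [0, 0, 3, 0, 0, 0, -1],
], force=50)

```text
time: 17.25
position: [0.4718, 0.0718, 0.0296]
tool_rot: [-0.492, 0.871, -0.001, 0.0]
ft_force: [-2.2, 0.4, 13.6]
grip_width: 0.0284
```

Run:
```python
from h import *
st()
```

```text
t 17.25 p [0.4718 0.0718 0.0296] yawy 148.96 tilt [ 0.002  -0.0018] f [-2.2  0.4 13.6] m [0.16 0.42 0.02] w 0.0284 q [-0.08  0.6   1.93 -0.    0.6  -2.68]
```

Emit:
carry_out([
  [0, 0, 1.3, 0, 0, 8, -1],
  [0, 0, 1.6, 0, 0, 16, -1],
  [0, 0, 1.8, 0, 0, 24, -1],
  [0, 0, 2.0, 0, 0, 32, -1],
], force=50)

```text
time: 17.75
position: [0.4724, 0.0715, 0.0287]
tool_rot: [-0.231, 0.973, -0.002, 0.001]
ft_force: [-1.2, -2.3, 12.9]
grip_width: 0.0289
```

Run:
```python
from h import *
st()
```

```text
t 17.75 p [0.4724 0.0715 0.0287] yawy 116.73 tilt [ 0.0036 -0.0024] f [-1.2 -2.3 12.9] m [-0.18  0.19  0.02] w 0.0289 q [-0.08  0.61  1.93 -0.    0.6  -2.12]
```

Emit:
carry_out([
  [0.4, 0.2, 1.6, 0, 0, 10, -1],
  [0.7, 0.3, 1.9, 0, 0, 20, -1],
  [0.7, 0.3, 2.2, 0, 0, 30, -1],
  [0.7, 0.3, 2.5, 0, 0, 40, -1],
  [0.7, 0.3, 2.8, 0, 0, 50, -1],
  [0.7, 0.3, 3.0, 0, 0, 60, -1],
], force=50)

```text
time: 18.5
position: [0.4723, 0.0704, 0.027]
tool_rot: [0.288, 0.958, -0.001, 0.003]
ft_force: [-1.6, -5.2, 15.0]
grip_width: 0.0287
```

Run:
```python
from h import *
st()
```

```text
t 18.5 p [0.4723 0.0704 0.027 ] yawy 56.5 tilt [ 0.0054 -0.0042] f [-1.6 -5.2 15. ] m [-0.87  0.25  0.07] w 0.0287 q [-0.08  0.61  1.93 -0.01  0.59 -1.06]
```

Run:
```python
from h import *
mv((.4718,.0712,.027),56.5)
```

```text
t [0.9 0.4 0. ] r [-0.03  0.39 -0.  ]
```

Emit:
carry_out([
  [0.4, 0.2, 1.5, 0, 0.2, 10, -1],
  [0.5, 0.2, 1.8, 0, 0.3, 20, -1],
  [0.5, 0.2, 2.1, 0, 0.3, 30, -1],
  [0.5, 0.2, 2.4, 0, 0.3, 40, -1],
  [0.5, 0.2, 2.6, 0, 0.3, 50, -1],
  [0.5, 0.2, 2.9, 0, 0.3, 60, -1],
], force=50)

```text
time: 19.25
position: [0.4713, 0.0701, 0.0253]
tool_rot: [0.73, 0.684, 0.0, 0.001]
ft_force: [-3.7, -3.9, 15.6]
grip_width: 0.029
```

Run:
```python
from h import *
st();mv((.4718,.0712,.0255),-3.5)
```

```text
t 19.25 p [0.4713 0.0701 0.0253] yawy -3.76 tilt [ 0.0022 -0.0009] f [-3.7 -3.9 15.6] m [-0.67  0.68  0.06] w 0.029 q [-0.09  0.61  1.94 -0.    0.59 -0.02]
t [ 1.1  0.4 -0.2] r [ 0.13  0.05 -0.26]
```

Emit:
carry_out([
  [0.2, 0, 0.8, 0, 0, 10, -1],
  [0.2, 0, 1.1, 0, 0, 20, -1],
  [0.2, 0, 1.4, 0, 0, 30, -1],
  [0.2, 0, 1.6, 0, 0, 40, -1],
  [0.2, 0, 1.9, 0, 0, 50, -1],
  [0.2, 0, 2.2, 0, 0, 60, -1],
  [0.2, 0, 2.3, 0, 0, 70, -1],
  [0.2, 0, 2.3, 0, 0, 80, -1],
], force=50)

```text
time: 20.25
position: [0.4704, 0.0706, 0.0241]
tool_rot: [0.999, 0.052, 0.001, 0.0]
ft_force: [-2.6, 1.0, 15.7]
grip_width: 0.0284
```

Run:
```python
from h import *
st();mv((.4718,.0712,.0255),-84)
```

```text
t 20.25 p [0.4704 0.0706 0.0241] yawy -84.06 tilt [ 0.0011 -0.0006] f [-2.6  1.  15.7] m [0.32 0.57 0.09] w 0.0284 q [-0.09  0.61  1.94 -0.    0.59  1.38]
t [ 1.5 -0.4 -1.4] r [ 0.04 -0.06 -0.06]
```

Emit:
carry_out([
  [0, 0, 0.5, 0, 0, 10, -1],
  [0, 0, 0.7, 0, 0, 20, -1],
  [0, 0, 0.7, 0, 0, 30, -1],
  [0, 0, 0.7, 0, 0, 40, -1],
  [0, 0, 0.7, 0, 0, 50, -1],
  [0, 0, 0.7, 0, 0, 60, -1],
], force=50)

```text
time: 21.0
position: [0.4707, 0.0714, 0.0242]
tool_rot: [0.889, -0.457, 0.001, -0.001]
ft_force: [0.1, 4.4, 10.4]
grip_width: 0.029
```

Run:
```python
from h import *
st()
```

```text
t 21.0 p [0.4707 0.0714 0.0242] yawy -144.38 tilt [0.0023 0.0002] f [ 0.1  4.4 10.4] m [0.91 0.17 0.19] w 0.029 q [-0.09  0.61  1.94  0.    0.59  2.43]
```

Emit:
carry_out([
  [0, 0, 0, 0, 0, 0, 0.2],
  [0, 0, 0, 0, 0, 0, 0.2],
  [0, 0, 0, 0, 0, 0, 0.2],
  [0, 0, -5, 0, 0, 0, 0.2],
  [0, 0, -25, 0, 0, 0, 0.2],
  [0, 0, -60, 0, 0, 0, 0.2],
  [0, 0, -75, 0, 0, 0, 0.2],
  [0, 0, -75, 0, 0, 0, 0.2],
])

```text
time: 22.0
position: [0.4715, 0.0713, 0.1004]
tool_rot: [0.89, -0.457, 0.002, -0.001]
ft_force: [-0.4, -0.3, -0.3]
grip_width: 0.0522
```

Run:
```python
from h import *
st()
c=robot.camera('wrist');im=np.ascontiguousarray(c['pixels'][:,:,::-1])
cv2.imwrite('pics/w14.png',im)
c=robot.camera('scene');im=np.ascontiguousarray(c['pixels'][:,:,::-1])
cv2.imwrite('pics/s14.png',cv2.resize(im[150:310,170:370],None,fx=4,fy=3.75,interpolation=cv2.INTER_CUBIC))
```

```text
t 22.0 p [0.4715 0.0713 0.1004] yawy -144.37 tilt [ 0.0054 -0.0001] f [-0.4 -0.3 -0.3] m [ 0.01  0.03 -0.04] w 0.0522 q [-0.09  0.47  1.89  0.    0.78  2.43]
```

View pics/w14.png

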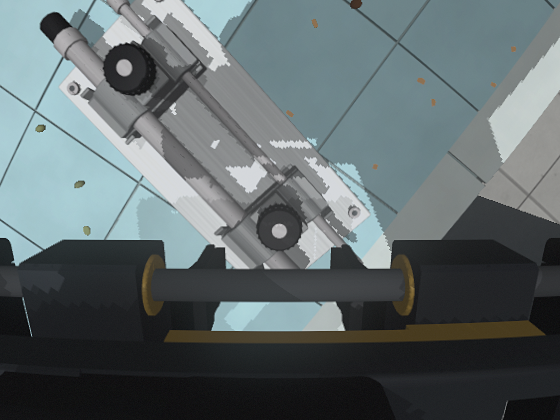

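View pics/s14.png

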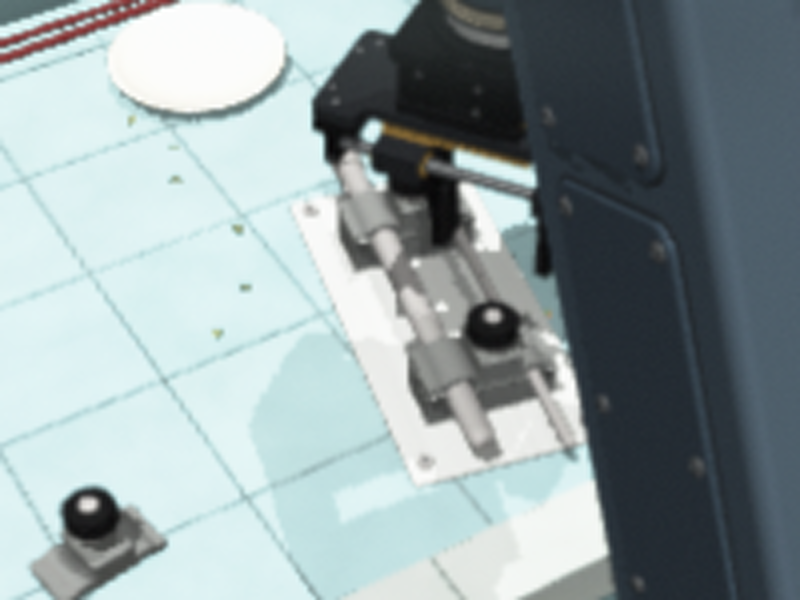

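Run:
```python
from h import *
w=robot.camera('wrist');s=robot.camera('scene')
cv2.imwrite('pics/z15.png',cv2.resize(np.ascontiguousarray(w['pixels'][150:290,190:370,::-1]),None,fx=4,fy=4,interpolation=cv2.INTER_CUBIC))
print(tri([ray(w,(279,231)),ray(s,(292.7,233.4))]))
for z in(.075,.077,.087): print(z,proj(w,(.4714,.0723,z)),proj(s,(.4714,.0723,z)))
# rear closed clamp knob, same views
print(onz(w,(124,68),.075))
```

```text
(array([0.46975655, 0.07153388, 0.07894946]), [np.float64(0.00017033526973281088), np.float64(0.0001703352697327354)])
0.075 [276.07638382 228.90012169] [292.06411887 234.2182445 ]
0.077 [276.05652744 229.74327189] [292.08919746 233.6453025 ]
0.087 [275.95205249 234.18046911] [292.215461   230.75835502]
[0.60796667 0.04318523 0.075     ]
```

View pics/z15.png

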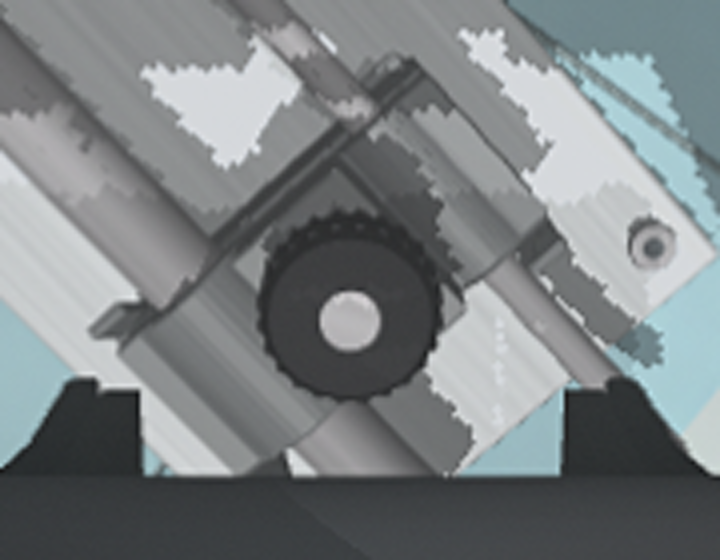

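Emit:
carry_out([
  [0, 0, -50, 0, 0, 0, 0.2],
  [0, 0, -100, 0, 0, 0, 0.2],
  [0, 0, -150, 0, 0, -5, 0.2],
  [0, 0, -200, 0, 0, -10, 0.2],
  [-100, 80, -200, 0, 0, -20, 0.2],
  [-160, 130, -200, 0, 0, -30, 0.2],
  [-200, 160, -200, 0, 0, -40, 0.2],
  [-200, 160, -200, 0, 0, -40, 0.2],
])

```text
time: 23.2
position: [0.2266, 0.1393, 0.2975]
tool_rot: [0.992, -0.125, -0.001, -0.0]
ft_force: [-0.7, 1.0, 0.1]
grip_width: 0.0521
```

Run:
```python
from h import *
st()
for n in('scene','top'):
  c=robot.camera(n);im=np.ascontiguousarray(c['pixels'][:,:,::-1])
  x0,y0=(230,170) if n=='scene' else (245,140)
  z=cv2.resize(im[y0:y0+120,x0:x0+100],None,fx=5,fy=5,interpolation=cv2.INTER_CUBIC)
  for P,col in(((.4714,.0723,.075),(0,0,255)),((.4714,.0723,.087),(0,255,0)),((.6103,.0425,.075),(0,0,255)),((.6103,.0425,.087),(0,255,0))):
    q=(proj(c,P)-[x0,y0]+.5)*5-.5;cv2.drawMarker(z,tuple(int(t) for t in q),col,0,12,1)
  cv2.imwrite(f'pics/{n}16.png',z)
```

```text
t 23.2 p [0.2266 0.1393 0.2975] yawy -104.39 tilt [-0.002   0.0006] f [-0.7  1.   0.1] m [ 0.06 -0.05 -0.02] w 0.0521 q [ 0.12 -0.18  2.02  0.    1.31  1.94]
```

View pics/scene16.png

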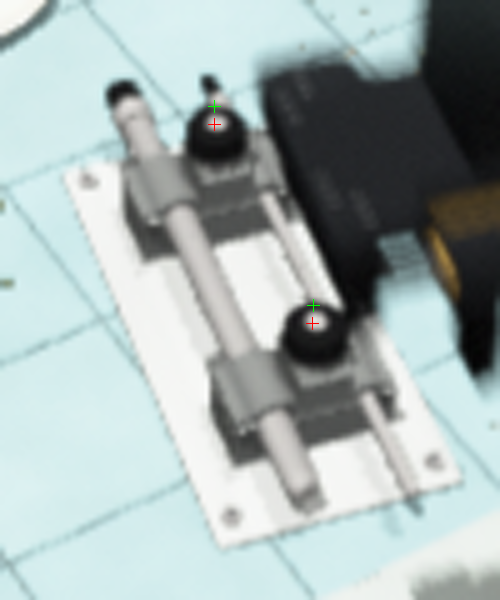

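View pics/top16.png

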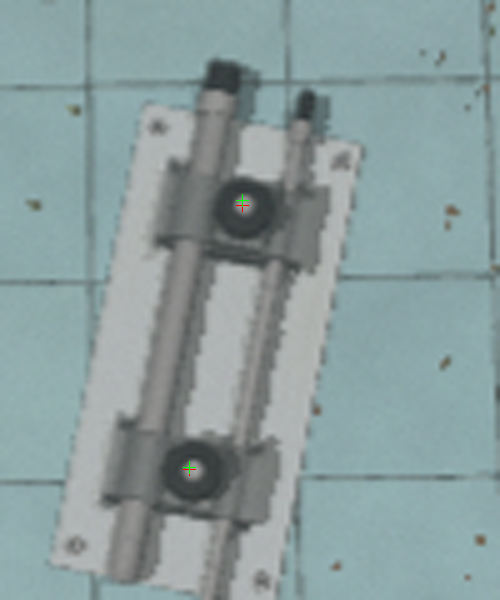

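Emit:
carry_out([
  [0, 0, 0, 0, 0, 0, 0.2],
  [0, 0, 0, 0, 0, 0, 0.2],
  [0, 0, 0, 0, 0, 0, 0.2],
  [0, 0, 0, 0, 0, 0, 0.2],
])

```text
time: 23.8
position: [0.2223, 0.1394, 0.2964]
tool_rot: [0.992, -0.124, -0.003, 0.0]
ft_force: [0.2, -0.6, 0.3]
grip_width: 0.0521
```

Run:
```python
from h import *
st();print(robot.hand_in())
```

```text
t 23.8 p [0.2223 0.1394 0.2964] yawy -104.23 tilt [-0.007   0.0003] f [ 0.2 -0.6  0.3] m [0.06 0.07 0.02] w 0.0521 q [ 0.12 -0.18  2.02  0.    1.31  1.94]
the job is handed in; nothing more can be done
None
```

I gripped the 18/8 top half by its block and set it on the tubes until it seated, with 11 N of contact force. I then gripped its knob, pressed with about 13–16 N and turned it clockwise about 290° in one grasp. It stopped sinking after about 12 mm, and the twisting moment reached about 0.19 N m, right at the 0.18 N m where the knob slips. I let go, moved the arm clear and handed the job in at 23.8 s.

**Last checks**
- After release the knob stayed down. In the scene picture its top lies on the mark for 75 mm, like the closed rear clamp. In the top and wrist pictures it is centred on the hole to within about 1 mm.
- In the pictures the half sits flat between its lugs. I never touched the other half.

**What disagreed**
- **Tool tip position:** the fingers actually end about 35 mm short of the TCP position the robot reports. My first closing at the planned height therefore caught the knob (29 mm wide) instead of the block. I opened, went down step by step while watching the force, and gripped the block at 36 mm.
- **Camera offset:** the wrist and top cameras differed by about 1 mm in y, so I used the wrist view for placing.
- **Knob height:** one two-camera measurement of the knob top gave 79 mm instead of 75 mm. The knob's size in the wrist picture gave about 73 mm.

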